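# Slide the L-shaped tile offcut along the jig rail into its corner

## Task

With the fingertips or the outside of the fingers, first push the L-shaped tile offcut flat against the jig's long rail where it lies, well before the pocket, then keep it against the rail and slide it along until it sits fully home in the corner pocket, touching both the rail and the end stop. Keep it flat on the deck all the way, never lifting or tipping it, take the hand away when it is home, and leave everything else where it is.

Things in the scene. Friction and masses are not known exactly. Their poses are not given: they have to be found in the camera images.
- jig: Fixed scoring jig, turned up to 0.3 rad: plywood deck 230 (x) by 320 (y) by 12 mm thick lying on the crates; origin at the centre of the deck's underside, z up, deck top at z = 12. On the deck stand three aluminium strips, tops at z = 24: rail, end stop and keeper. They form a corner pocket 69 mm wide, open to the jig's -y: the offcut slides in along the rail.
- rail (a point): Middle of the long rail's straight inner face at the deck, in the jig's frame at (75, 0, 12) mm. The face looks to the jig's -x and runs along its y from -150 to the end stop; the rail is 12 thick, 12 high.
- stop (a point): Point on the end stop's inner face at the deck, in the jig's frame at (42, 125, 12) mm. The face looks to the jig's -y and runs along x from -6 to the rail; 12 thick, 12 high.
- keeper (a point): Near end of the short keeper's straight inner face at the deck, in the jig's frame at (6, 107, 12) mm. The face looks to +x, parallel to the rail, and runs from here to the end stop. On the other side (to y = 91) the keeper flares 10 mm away to -x as a lead-in, outermost at x = -13. 12 high.
- seat (a point): Where the offcut's origin lies when it is fully home, on the deck top; in the jig's frame at (42, 83, 12) mm, axes parallel to the jig's.
- offcut: Loose L-shaped grey porcelain tile offcut, 18 mm thick, about 150 g, flat on the deck, turned at most 0.4 rad from the jig. Origin: underside, centre of the enclosing 66 (x) by 84 (y) mm rectangle. Bar: x 1 to 33, y -42 to 42; leg: x -33 to 1, y 20 to 42. Home: face x = 33 on the rail, end y = 42 on the end stop. Starts 22 to 72 mm off the rail, 100 to 150 mm from home along it.
- notch (a point): Inner corner of the L at its underside, in the offcut's frame at (1, 20, 0) mm. The empty notch runs from here 34 mm to -x and 62 mm to -y, open on both those sides; fingers in it can push the bar to +x (on to the rail) and the leg to +y (to the pocket). Dry friction, 0.5 to 2 N to slide.
- square: Bystander: loose square grey tile offcut 36 x 36 x 18 mm on the jig deck at the left near corner; origin at the centre of its underside.
- floor_tile: Bystander: loose grey ceramic tile 200 x 200 x 9 mm on the crates to the left; origin at the centre of its underside.
- scrub_pad: Bystander: loose green hard-silicone scrub pad 75 x 110 x 18 mm lying on the floor tile; origin at the centre of its underside.
- spanner: Bystander: loose chrome L-shaped wheel spanner, shaft 340 mm along its x, socket end 100 mm to its +y, 24 mm thick, on the crates to the right; origin under the middle of the shaft.
- spray_bottle: Bystander: loose empty clear spray bottle, 80 mm across, 231 mm tall, far right; origin at the centre of its underside.
- tin: Bystander: closed tin 72 mm across, 85 mm tall, far left; origin at the centre of its underside.
Not all that is in view belongs to the job. Of the things like the offcut, leave any that is blue; of the rest the smaller one is meant.

How it is judged:
By the outcome, as a careful person would: the job done as asked, in the order asked, and still so for the second after the job is handed in, with the robot touching nothing.
It also fails if it takes over 58 s, if anything falls off the work surface, if the arm or the gripper's body presses on something with over 40 N, if the wrist force passes 120 N, or if a joint passes its speed limit or range.

## Robot

A 6-joint arm with a two-finger parallel gripper is mounted at the origin on the work surface. World frame = base frame: x ahead of the robot, y to its left, z up, the work surface at z = 0. Lengths are in mm, angles in degrees, forces in N, time in s.
With the tool pointing down it reaches from about 300 to 850 mm from the base axis. Payload 4.2 kg.
Tool frame: the origin (TCP) lies midway between the tips of the shut fingers; the grasp point (between the pads) lies env.hold_point_z behind it (env.hold_point_z is the distance from the TCP to the grasp point, in mm); z points along the fingers, y is the line along which they close (so a half turn about z gives the same grasp; the last joint's range is limited). The gripper opens to 91 mm and grips with 3 to 60 N. Pads are 32 mm wide; open, the fingers measure 118 mm over their backs; the gripper's body (76 mm by 178 mm) begins 60 mm behind the grasp point.
Start: joints at [-75.974, 18.312, 89.639, -0, 72.044, -1.146], TCP at [150.489, -554.974, 213.976] pointing down, gripper open.
Joint ranges: [-177.97, 177.97], [-48.28, 115.42], [12.27, 149.76], [-77.06, 257.06], [2.81, 150.46], [-146.56, 146.56]. Speed limits (degrees/s): [147.25, 147.25, 180, 180, 180, 180].

## Interface

Orientations are given as [roll, pitch, yaw] about the fixed x, y, z axes, in that order (R = Rz(yaw) Ry(pitch) Rx(roll)).
In Python, from workcell import env, viewer, spotter gives the robot as it stands.
- The arm moves only by the tool apply_moves, never from a script. Its arguments are lists of equal length, an entry for each row: "delta_pos": the shift along the world's x, y, z normalised to -1 to 1, where 1 is 120 mm, a list of three; "rot": the turn, a rotation vector about the world's x, y, z normalised to -1 to 1, where 1 is 1.5 rad, a list of three; "hand": the opening, from 0 (shut) to 1 (fully open). A call has 1 to 10 rows; each row is the pose to reach, as a shift and turn from the pose commanded when the call began; what a row does not reach only later rows make up. A row lasts 1/12 s, in which the tool goes at most 41.7 mm and 7.16 degrees, less where a joint would pass 70% of its speed; a pose out of reach is approached as far as the arm can. A call with a number of a shift or a turn outside -1 to 1 is refused whole. A call with a gripper value outside its range is refused whole. The fingers move at their own pace and stop on an object; "newtons" is the grip in N (left out, the last holds). Time passes only in rows, so rows that repeat a pose let the fingers close. It gives the time, the measured TCP pose, the force, the opening and the grip force at its end, in the units of the state.
- env.state(): the state, without advancing time (a new reading comes with each control period).
- viewer.grab_frame(name): name is "scene" or "top"; returns a dict with "pixels" (384x512x3 uint8, red, green, blue), "camera_matrix" (3x3 intrinsics, pixels), "k1" (the pictures are not rectified: a ray, as slopes to the right and down, at radius r is drawn at 1 + k1 r^2 times it, then the intrinsics apply), "R" (3x3) and "t" (3): a world point X has camera coordinates R X + t. Camera axes: x right, y down, z forward; pixel columns grow to the right and rows downward; lengths in mm; the calibration is good to about 2 mm. A picture is of the moment at which its call begins. There is no depth.
- env.job_done(): hands the job in; it is judged then, once.
Trained networks look in a picture, given as the dict that the camera call returned (one of the last four; its "shot" number tells which), for a name from the list of things; names that differ only in an ending like _2 or _b are one class to them, and where a whole thing is asked for, a point or a joint stands for the part that bears it (a point fixed in the world has none). Each returns a list of dicts, best first, with "score" (0 to 1); they miss things now and then, are a little off and sometimes report something else, mostly with a low value. They report only what shows in the picture. A call takes as long as a camera call. They do not tell look-alikes from the thing itself.
- spotter.trace(picture, query): "mask" (384x512 bool, what is visible of it) and "box" ([centre column, centre row, width, height] in pixels, round what is visible of it).
- spotter.landmark_of(picture, query): "position" ([column, row] in pixels: a listed point, or the origin of a listed thing).
The state is a dict: "time_s": time; "qpos": joint angles; "qvel": joint speeds; "effort": joint torques, N m; "ee_pos": TCP position; "ee_rot": TCP orientation; "force": force on the tool from outside, world axes, zero at the start; "torque": the same for the moment, N m; "gripper_width": finger opening in mm; "gripper_force": force on a finger pad.
Only numpy, scipy, OpenCV 4.12 (cv2) and the standard library are available. Lean on these libraries where they do the work, as an engineer would, in place of code of your own. Each camera call takes 0.05 s, during which the arm holds its last target. There are 200 camera calls.

## Working session

There is one attempt and no reset: what is moved stays moved. The work goes in short steps, Python scripts to look and compute and a tool call to move; the robot and the scene stay as the last step left them, time stands still between calls to the robot, and variables do not carry over. Pictures are saved under pics/ and viewed, at most 10 in all, crops included, and the job is handed in when it is done.

Besides the shell and the picture viewer there is one more tool, called in YAML: its name, and indented under it one key for each argument. apply_moves: Moves the arm, as the interface text tells. Its arguments: {"type":"object","properties":{"delta_pos":{"type":"array"},"rot":{"type":"array"},"hand":{"type":"array"},"newtons":{"type":"number"}},"required":["delta_pos","rot","hand"]}

```bash
mkdir -p pics; ls
cat > h.py <<'E'
import numpy as np,cv2
from workcell import env,viewer,spotter
def save(p,n): cv2.imwrite('pics/'+n,cv2.cvtColor(p['pixels'],cv2.COLOR_RGB2BGR))
def ray(p,uv):
    K=np.array(p['camera_matrix']);R=np.array(p['R']);t=np.array(p['t'])
    d=np.array([(uv[0]-K[0,2])/K[0,0],(uv[1]-K[1,2])/K[1,1]]);u=d.copy()
    for _ in range(20): u=d/(1+p['k1']*(u@u))
    return -R.T@t, R.T@np.array([u[0],u[1],1])
def onz(p,uv,z):
    o,d=ray(p,uv); return o+d*(z-o[2])/d[2]
def proj(p,X):
    K=np.array(p['camera_matrix']);c=np.array(p['R'])@np.array(X,float)+np.array(p['t'])
    u=c[:2]/c[2];u=u*(1+p['k1']*(u@u));return K[:2,:2]@u+K[:2,2]
def tri(p,a,q,b):
    o1,d1=ray(p,a);o2,d2=ray(q,b)
    s=np.linalg.lstsq(np.c_[d1,-d2],o2-o1,rcond=None)[0]
    A,B=o1+s[0]*d1,o2+s[1]*d2
    return (A+B)/2,np.linalg.norm(A-B)
E
python3 - <<'E'
from h import *
s=viewer.grab_frame('scene');t=viewer.grab_frame('top')
save(s,'s0.png');save(t,'t0.png')
for n in ['rail','stop','keeper','seat','offcut','notch','jig','square','spanner']:
    a=spotter.landmark_of(s,n);b=spotter.landmark_of(t,n)
    print(n,[(np.round(x['position'],1),round(x['score'],2)) for x in a[:3]],[(np.round(x['position'],1),round(x['score'],2)) for x in b[:3]])
    for x in a[:2]:
        for y in b[:2]:
            P,e=tri(s,x['position'],t,y['position']);print('  ',P.round(1),e.round(1))
print(env.state())
E
```

```text
pics
rail [] [(array([255.4, 171.7]), 0.65)]
stop [(array([288.4, 188.5]), 0.95), (array([370.4, 178.2]), 0.74)] [(array([226.9, 189.9]), 0.81)]
   [569.3  81.6  20.8] 3.1
   [651.6 137.2  86. ] 224.2
keeper [(array([275.5, 189.9]), 0.95), (array([336.1, 106.2]), 0.22)] [(array([229.8, 199.6]), 0.95), (array([165.6, 152.9]), 0.56)]
   [537.2  70.1  -2.3] 3.9
   [614.6 161.1  78.9] 273.3
   [553.7 111.9 287. ] 176.9
   [612.6 232.9 259.6] 50.6
seat [(array([281. , 200.7]), 0.88), (array([200.7, 336.9]), 0.73)] [(array([238.1, 186. ]), 0.77)]
   [581.1  40.4  18.2] 3.2
   [ 618.5 -136.8 -292.2] 379.4
offcut [(array([249.7, 237.2]), 0.89), (array([285.9, 322.3]), 0.87)] [(array([280. , 185.1]), 0.84), (array([329.7, 273.4]), 0.79), (array([301. , 129.4]), 0.74)]
   [ 587.8 -101.5    9.5] 7.3
   [ 418.2 -168.2  -71.8] 344.8
   [ 708.3 -107.7 -435.2] 64.0
   [ 518.4 -212.  -345. ] 495.8
notch [(array([254.6, 231.2]), 0.96), (array([295.2, 320. ]), 0.84), (array([131.6, 209.5]), 0.61)] [(array([321.7, 273.3]), 0.92), (array([274.9, 187.8]), 0.85), (array([298.9, 122.8]), 0.8)]
   [ 417.3 -
[... 651 characters left out ...]
 [ 398.9 -431.7  -16.3] 2.6
{'time_s': 1.0, 'qpos': array([-7.59738042e+01,  1.83126752e+01,  8.96416073e+01, -5.12423324e-04,
        7.20440092e+01, -1.14686811e+00]), 'qvel': array([ 0.00071206,  0.03287271, -0.03565641,  0.07278862,  0.0577096 ,
        0.08335726]), 'effort': array([ 6.56501652e-04, -4.12359881e+01, -2.32230645e+01,  7.29434704e-02,
        3.77877429e-02,  1.58475592e-05]), 'ee_pos': array([ 150.48547866, -554.95364227,  213.95044801]), 'ee_rot': array([1.79998302e+02, 5.21563143e-04, 1.51732218e+01]), 'force': array([0.04240894, 0.52343642, 0.84906012]), 'torque': array([ 0.00791322,  0.00453041, -0.04393902]), 'gripper_force': 0.0, 'gripper_width': 91.52148917849368}
```

View pics/s0.png

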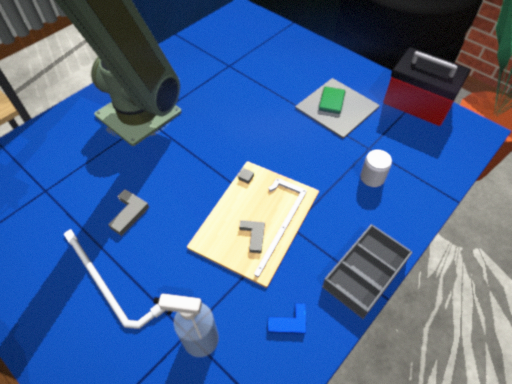

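View pics/t0.png

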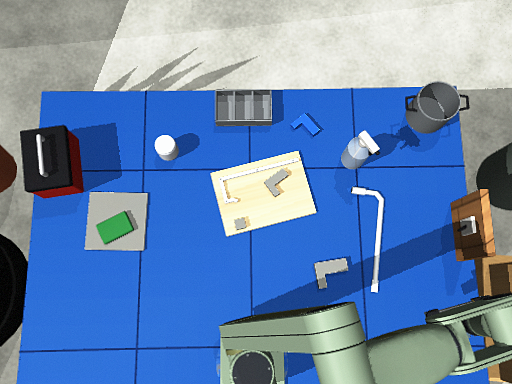

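The scene view shows the jig at about (255,220), with the grey L on its deck at (253,235). The top view shows that same L at (277,183). The decoys are a larger grey L at scene (128,212) / top (331,271) and a blue L at scene (288,322) / top (306,124). Next I'll fit the poses from the masks.

```bash
cat >> h.py <<'E'
from scipy.optimize import minimize
L=np.array([[1,-42],[33,-42],[33,42],[-33,42],[-33,20],[1,20]],float)
D=np.array([[-115,-160],[115,-160],[115,160],[-115,160]],float)
def rend(p,pose,poly,z0,z1,sc=4):
    x,y,a=pose;c,s=np.cos(a),np.sin(a);W=poly@np.array([[c,s],[-s,c]])+[x,y]
    m=np.zeros((384*sc,512*sc),np.uint8)
    P0=np.array([proj(p,[*w,z0]) for w in W]);P1=np.array([proj(p,[*w,z1]) for w in W])
    f=lambda q:cv2.fillPoly(m,[np.round(((np.array(q)+.5)*sc-.5)*16).astype(np.int32)],255,shift=4)
    f(P0);f(P1)
    n=len(W)
    for i in range(n):
        j=(i+1)%n;f([P0[i],P0[j],P1[j],P1[i]])
    return cv2.resize(m,(512,384),interpolation=cv2.INTER_AREA)/255.
def fit(ps,ms,poly,z0,z1,x0,step=(8,8,.15)):
    def cost(v): return sum(np.abs(rend(p,v[:3],poly,z0,z1)-m).sum()/m.sum() for p,m in zip(ps,ms))
    best=None
    for k in range(3):
        b=x0 if best is None else best.x
        S=np.array([b]+[b+np.eye(3)[i]*step[i]/(2**k) for i in range(3)])
        best=minimize(cost,b,method='Nelder-Mead',options=dict(initial_simplex=S,xatol=.02,fatol=1e-5,maxiter=150))
    return best.x,best.fun
def toj(J,xy):
    c,s=np.cos(J[2]),np.sin(J[2]);return np.array([[c,s],[-s,c]])@(np.array(xy)-J[:2])
def tow(J,xy):
    c,s=np.cos(J[2]),np.sin(J[2]);return np.array([[c,-s],[s,c]])@np.array(xy)+J[:2]
def masks(p,n,near):
    r=[x for x in spotter.trace(p,n)]
    if not r: return None
    x=min(r,key=lambda x:np.hypot(x['box'][0]-near[0],x['box'][1]-near[1]))
    return x['mask'].astype(float)
E
python3 - <<'E'
from h import *
s=viewer.grab_frame('scene');t=viewer.grab_frame('top')
mo=[masks(s,'offcut',(253,235)),masks(t,'offcut',(277,183))]
mj=[masks(s,'jig',(255,220)),masks(t,'jig',(262,193))]
mq=[masks(s,'square',(245,175)),masks(t,'square',(240,222))]
for n,m in zip('ojq',(mo,mj,mq)): print(n,[None if x is None else x.sum() for x in m])
Jx={}
for nm,ps,ms in (('both',[s,t],mj),('s',[s],mj[:1]),('t',[t],mj[1:])):
    print(nm,fit(ps,ms,D,0,12,np.array([562,-38,.2])))
for nm,ps,ms in (('both',[s,t],mo),('s',[s],mo[:1]),('t',[t],mo[1:])):
    for a in (0.2,0.5,-.1): print(nm,fit(ps,ms,L,12,30,np.array([585,-95,a])))
np.savez('m.npz',*mo,*mj)
for p,n in ((s,'s'),(t,'t')):
    im=cv2.cvtColor(p['pixels'],cv2.COLOR_RGB2BGR)
    u=(180,155,330,290) if n=='s' else (200,140,330,245)
    c=cv2.resize(im[u[1]:u[3],u[0]:u[2]],None,fx=5,fy=5,interpolation=cv2.INTER_CUBIC);cv2.imwrite(f'pics/c_{n}.png',c)
E
```

```text
o [np.float64(463.0), np.float64(325.0)]
j [np.float64(8302.0), np.float64(5781.0)]
q [np.float64(182.0), None]
both (array([ 5.61577651e+02, -4.36031867e+01,  2.43648198e-01]), np.float64(0.18439294052177901))
s (array([ 5.60976847e+02, -4.38891045e+01,  2.37915025e-01]), np.float64(0.10072035559586397))
t (array([ 5.62086222e+02, -4.40331240e+01,  2.47144018e-01]), np.float64(0.0815287401935346))
both (array([594.11036705, -99.11479467,   0.62604403]), np.float64(0.2898140724307666))
both (array([594.50317534, -99.07700667,   0.6186365 ]), np.float64(0.28799934846841213))
both (array([594.32116275, -98.85816041,   0.61735316]), np.float64(0.28811453925314934))
s (array([592.88657517, -98.48649894,   0.67925833]), np.float64(0.2051581755812476))
s (array([592.27950945, -98.82077764,   0.67502387]), np.float64(0.20570024986236396))
s (array([592.77365104, -98.44611506,   0.6766891 ]), np.float64(0.20271884131622409))
t (array([594.27886603, -98.99068841,   0.61465301]), np.float64(0.0724343891402715))
t (array([594.29844129, -98.87635209,   0.6140196 ]), np.float64(0.07245852187028658))
t (array([594.52654265, -99.01528965,   0.609013  ]), np.float64(0.07263951734539971))
```

View pics/c_t.png

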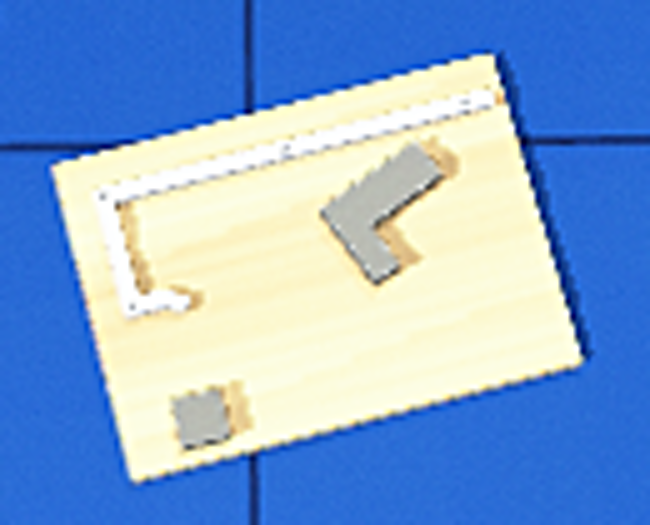

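The top crop shows the rail along the upper edge and the pocket at left. The L sits at crop (385,210), turned about 0.37 rad CCW from the jig, with its notch open toward the lower right. The square is at (203,415). I'll refine the fit with colour masks and compute the approach.

```bash
cat >> h.py <<'E'
def cmask(p,base,kind):
    roi=cv2.dilate((base>0).astype(np.uint8),np.ones((9,9)))
    im=p['pixels'].astype(int);mx=im.max(2);mn=im.min(2)
    if kind=='L': m=(mx-mn<30)&(mx<205)&(mx>60)
    else: m=(im[...,2]-im[...,0]<20)&(mx>110)
    m=(m&(roi>0)).astype(np.uint8)
    n,l,st,_=cv2.connectedComponentsWithStats(m);k=1+np.argmax(st[1:,4])
    return (l==k).astype(float)
E
python3 - <<'E'
from h import *
s=viewer.grab_frame('scene');t=viewer.grab_frame('top')
z=np.load('m.npz');mo=[z['arr_0'],z['arr_1']];mj=[z['arr_2'],z['arr_3']]
co=[cmask(p,m,'L') for p,m in zip((s,t),mo)];cj=[cmask(p,m,'J') for p,m in zip((s,t),mj)]
print([c.sum() for c in co+cj])
ps=[s,t]
J,f=fit(ps,cj,D,0,12,np.array([562,-44,.244]));print('J',J,f,fit(ps[:1],cj[:1],D,0,12,J),fit(ps[1:],cj[1:],D,0,12,J))
O,f=fit(ps,co,L,12,30,np.array([594,-99,.62]));print('O',O,f,fit(ps[:1],co[:1],L,12,30,O),fit(ps[1:],co[1:],L,12,30,O))
print('O in jig',toj(J,O[:2]),O[2]-J[2]); np.save('J.npy',J)
for nm,zz in (('12',(0,12)),('24',(12,24)),('-6',(-12,0))): print(nm,fit(ps,cj,D,*zz,J)[1])
for n,P in (('stop',(42,125)),('keeper',(6,107)),('seat',(42,83)),('rail',(75,0))):
    X=[*tow(J,P),12];print(n,np.round(X),proj(s,X).round(1),proj(t,X).round(1))
print('notch',tow(O,(1,20)),'tool start',tow(O,(1-16-14,20-24-8)),tow(O,(1-16-5,20-24-5)),env.hold_point_z)
E
```

```text
[np.float64(448.0), np.float64(267.0), np.float64(8880.0), np.float64(6015.0)]
J [ 5.60567782e+02 -4.28645845e+01  2.46587467e-01] 0.047060138472049866 (array([ 5.60659853e+02, -4.31967247e+01,  2.41897154e-01]), np.float64(0.03067479243949832)) (array([ 5.60739642e+02, -4.24730341e+01,  2.46392199e-01]), np.float64(0.016234576956302055))
O [593.4010789  -99.8789985    0.66677393] 0.4549308440604706 (array([ 593.29693605, -100.0190829 ,    0.6749883 ]), np.float64(0.24175420168067224)) (array([593.6406877 , -99.3807692 ,   0.63730941]), np.float64(0.19641624440038188))
O in jig [ 17.92312927 -63.30426709] 0.42018645962010603
12 0.047060138472049866
24 0.11221807585787341
-6 0.11122735688600438
stop [571.  89.  12.] [289.7 189.2] [224.7 189.8]
keeper [540.  62.  12.] [275.4 189. ] [232.3 198.3]
seat [581.  48.  12.] [283.2 200.2] [236.4 186.7]
rail [633. -25.  12.] [280.8 228. ] [257. 172.]
notch [581.81781795 -83.54412581] tool start [ 578.03372106 -127.24401839] [ 583.25074715 -119.32046875] 18.8
```

apply_moves:
  delta_pos:
    - [0.22, 0.22, 0]
    - [0.45, 0.45, 0]
    - [0.67, 0.67, 0]
    - [0.9, 0.9, 0]
    - [0.9, 0.9, 0]
  rot:
    - [0, 0, 0.02]
    - [0, 0, 0.03]
    - [0, 0, 0.045]
    - [0, 0, 0.062]
    - [0, 0, 0.062]
  hand: [0.22, 0.22, 0.22, 0.22, 0.22]
  newtons: 40

```text
time_s: 1.92
ee_pos: [262.0, -442.5, 214.2]
ee_rot: [-179.9, -0.2, 20.8]
force: [-0.0, -0.4, -0.4]
gripper_width: 60.8
gripper_force: 0.0
```

apply_moves:
  delta_pos:
    - [0.22, 0.22, 0]
    - [0.45, 0.45, 0]
    - [0.67, 0.67, 0]
    - [0.9, 0.9, 0]
    - [0.9, 0.9, 0]
  rot:
    - [0, 0, 0.02]
    - [0, 0, 0.03]
    - [0, 0, 0.045]
    - [0, 0, 0.062]
    - [0, 0, 0.062]
  hand: [0.22, 0.22, 0.22, 0.22, 0.22]

```text
time_s: 2.33
ee_pos: [370.2, -335.0, 214.2]
ee_rot: [-180.0, -0.2, 26.2]
force: [-0.0, -0.4, 0.2]
gripper_width: 27.5
gripper_force: 0.0
```

apply_moves:
  delta_pos:
    - [0.22, 0.22, 0]
    - [0.45, 0.45, 0]
    - [0.67, 0.67, 0]
    - [0.9, 0.9, 0]
    - [0.9, 0.9, 0]
  rot:
    - [0, 0, 0.02]
    - [0, 0, 0.03]
    - [0, 0, 0.045]
    - [0, 0, 0.062]
    - [0, 0, 0.062]
  hand: [0.22, 0.22, 0.22, 0.22, 0.22]

```text
time_s: 2.75
ee_pos: [478.5, -227.5, 214.0]
ee_rot: [180.0, -0.2, 31.5]
force: [-0.8, -0.2, -0.0]
gripper_width: 20.1
gripper_force: 0.0
```

apply_moves:
  delta_pos:
    - [0.22, 0.22, 0]
    - [0.45, 0.45, 0]
    - [0.67, 0.67, 0]
    - [0.9, 0.9, 0]
    - [0.9, 0.9, 0]
    - [0.9, 0.9, 0]
  rot:
    - [0, 0, 0.02]
    - [0, 0, 0.03]
    - [0, 0, 0.045]
    - [0, 0, 0.062]
    - [0, 0, 0.062]
    - [0, 0, 0.062]
  hand: [0.22, 0.22, 0.22, 0.22, 0.22, 0.22]

```text
time_s: 3.25
ee_pos: [583.1, -122.6, 213.4]
ee_rot: [-180.0, 0.1, 36.6]
force: [-0.9, 0.6, -0.4]
gripper_width: 19.9
gripper_force: 0.0
```

apply_moves:
  delta_pos:
    - [0, 0, -0.33]
    - [0, 0, -0.67]
    - [0, 0, -1]
    - [0, 0, -1]
    - [0, 0, -1]
  rot:
    - [0, 0, 0]
    - [0, 0, 0]
    - [0, 0, 0]
    - [0, 0, 0]
    - [0, 0, 0]
  hand: [0.22, 0.22, 0.22, 0.22, 0.22]

```text
time_s: 3.67
ee_pos: [580.5, -124.2, 92.9]
ee_rot: [-179.8, 0.2, 36.4]
force: [0.2, -0.2, 0.9]
gripper_width: 20.1
gripper_force: 0.0
```

apply_moves:
  delta_pos:
    - [0, 0, -0.2]
    - [0, 0, -0.4]
    - [0, 0, -0.46]
    - [0, 0, -0.46]
    - [0, 0, -0.46]
  rot:
    - [0, 0, 0]
    - [0, 0, 0]
    - [0, 0, 0]
    - [0, 0, 0]
    - [0, 0, 0]
  hand: [0.22, 0.22, 0.22, 0.22, 0.22]

```text
time_s: 4.08
ee_pos: [583.9, -123.8, 41.0]
ee_rot: [179.8, -0.1, 36.5]
force: [0.7, 0.3, -0.2]
gripper_width: 20.2
gripper_force: 0.0
```

```bash
cat > look.py <<'E'
from h import *
import sys
n=sys.argv[1];s=viewer.grab_frame('scene')
im=cv2.cvtColor(s['pixels'],cv2.COLOR_RGB2BGR);J=np.load('J.npy')
cv2.imwrite(f'pics/{n}.png',cv2.resize(im[140:300,180:340],(800,800))[:600] if 0 else cv2.resize(im[155:285,180:340],(736,598),interpolation=cv2.INTER_CUBIC))
E
python3 look.py d1
```

```text
(no output)
```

View pics/d1.png

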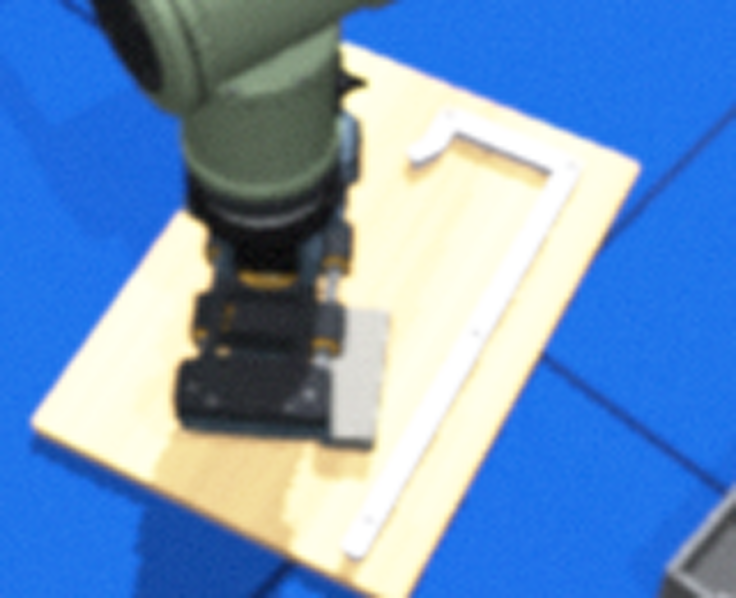

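The gripper now hides the fingers. The L's bar shows right of it at (355,385), not disturbed, so I'll descend slowly.

apply_moves:
  delta_pos:
    - [0, 0, -0.06]
    - [0, 0, -0.12]
    - [0, 0, -0.18]
    - [0, 0, -0.18]
    - [0, 0, -0.18]
  rot:
    - [0, 0, 0]
    - [0, 0, 0]
    - [0, 0, 0]
    - [0, 0, 0]
    - [0, 0, 0]
  hand: [0.22, 0.22, 0.22, 0.22, 0.22]

```text
time_s: 4.55
ee_pos: [582.0, -122.8, 16.5]
ee_rot: [-179.9, 0.1, 36.5]
force: [0.5, -0.5, 0.2]
gripper_width: 20.0
gripper_force: 0.0
```

Run:
```python
from h import *
a=env.state();P=[]
for i in range(3):
    t=viewer.grab_frame('top');x=env.state();print(x['ee_pos'].round(1),x['ee_rot'].round(1),x['force'].round(1))
save(t,'x.png')
J=np.load('J.npy')
print(toj(J,(582.5,-123)))
print('unit +x jig (units/mm)',np.array([np.cos(J[2]),np.sin(J[2])])/120,'y',np.array([-np.sin(J[2]),np.cos(J[2])])/120)
```

```text
[ 582.3 -122.9   16.9] [-180.     0.    36.5] [ 0.3 -0.7 -0.5]
[ 582.6 -122.9   17.1] [180.   -0.   36.5] [ 0.6 -0.1  0.2]
[ 582.7 -123.    17.3] [180.   -0.   36.5] [-0.1 -0.9 -0.8]
[  1.70805071 -83.06497201]
unit +x jig (units/mm) [0.00808126 0.00203413] y [-0.00203413  0.00808126]
```

apply_moves:
  delta_pos:
    - [0.008, 0.03]
    - [0.015, 0.063]
    - [0.03, 0.074]
    - [0.045, 0.085]
    - [0.06, 0.096]
    - [0.073, 0.106]
    - [0.087, 0.116]
    - [0.1, 0.126]
    - [0.1, 0.126]
  rot:
    - [0, 0, 0]
    - [0, 0, 0]
    - [0, 0, 0]
    - [0, 0, 0]
    - [0, 0, 0]
    - [0, 0, 0]
    - [0, 0, 0]
    - [0, 0, 0]
    - [0, 0, 0]
  hand: [0.22, 0.22, 0.22, 0.22, 0.22, 0.22, 0.22, 0.22, 0.22]

```text
invalid input at $.delta_pos[0]: expected 3 numbers
```

apply_moves:
  delta_pos:
    - [0.008, 0.03, 0]
    - [0.015, 0.063, 0]
    - [0.03, 0.074, 0]
    - [0.045, 0.085, 0]
    - [0.06, 0.096, 0]
    - [0.073, 0.106, 0]
    - [0.087, 0.116, 0]
    - [0.1, 0.126, 0]
    - [0.1, 0.126, 0]
  rot:
    - [0, 0, 0]
    - [0, 0, 0]
    - [0, 0, 0]
    - [0, 0, 0]
    - [0, 0, 0]
    - [0, 0, 0]
    - [0, 0, 0]
    - [0, 0, 0]
    - [0, 0, 0]
  hand: [0.22, 0.22, 0.22, 0.22, 0.22, 0.22, 0.22, 0.22, 0.22]

```text
time_s: 5.45
ee_pos: [594.2, -107.8, 17.1]
ee_rot: [-180.0, 0.1, 36.5]
force: [-2.1, -0.6, 1.4]
gripper_width: 20.1
gripper_force: 1.1
```

```bash
cat > chk.py <<'E'
from h import *
J=np.load('J.npy');F=[];E=[]
for i in range(4):
    t=viewer.grab_frame('scene' if i%2 else 'top');x=env.state();F.append(x['force']);E.append(x['ee_pos'])
F=np.mean(F,0);E=np.mean(E,0)
print('jig pos',toj(J,E[:2]).round(1),'z',E[2].round(1),'yaw rel',round(x['ee_rot'][2]-np.degrees(J[2]),1),'Fjig',toj([0,0,J[2]],F[:2]).round(1),F[2].round(1),'w',round(x['gripper_width'],1),x['time_s'])
E
python3 chk.py; python3 look.py d2
```

```text
jig pos [ 16.7 -71.2] z 17.1 yaw rel 22.3 Fjig [-2.5  0.2] 1.6 w 20.4 5.65
```

View pics/d2.png

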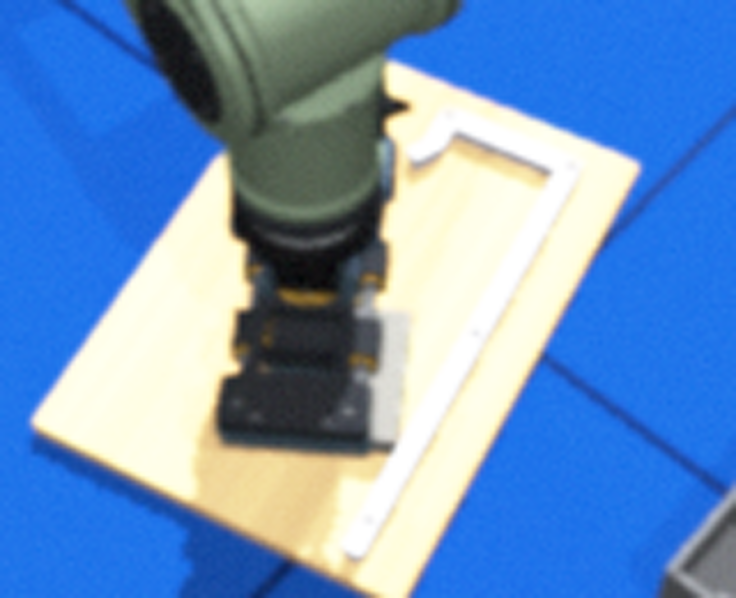

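The L's tail corner is at the rail, at about (385,445), and a light contact force is showing. Next I'll swing the L flat against the rail.

apply_moves:
  delta_pos:
    - [0.002, 0.02, 0]
    - [0.004, 0.04, 0]
    - [0.006, 0.058, 0]
    - [0.008, 0.077, 0]
    - [0.01, 0.095, 0]
    - [0.01, 0.095, 0]
  rot:
    - [0, 0, -0.026]
    - [0, 0, -0.052]
    - [0, 0, -0.078]
    - [0, 0, -0.104]
    - [0, 0, -0.13]
    - [0, 0, -0.13]
  hand: [0.22, 0.22, 0.22, 0.22, 0.22, 0.22]

```text
time_s: 6.2
ee_pos: [595.2, -96.1, 17.1]
ee_rot: [-180.0, 0.0, 25.3]
force: [-1.8, 0.1, 1.1]
gripper_width: 20.1
gripper_force: 1.2
```

```bash
python3 chk.py
```

```text
jig pos [ 20.6 -60.2] z 17.0 yaw rel 11.2 Fjig [-2.7  1. ] 0.6 w 20.3 6.4
```

Force stays low. Second half of the swing.

apply_moves:
  delta_pos:
    - [0.006, 0.018, 0]
    - [0.012, 0.036, 0]
    - [0.018, 0.053, 0]
    - [0.024, 0.07, 0]
    - [0.03, 0.084, 0]
    - [0.03, 0.084, 0]
  rot:
    - [0, 0, -0.026]
    - [0, 0, -0.052]
    - [0, 0, -0.078]
    - [0, 0, -0.104]
    - [0, 0, -0.13]
    - [0, 0, -0.13]
  hand: [0.22, 0.22, 0.22, 0.22, 0.22, 0.22]

```text
time_s: 6.9
ee_pos: [598.6, -86.2, 16.9]
ee_rot: [-180.0, 0.1, 14.2]
force: [-3.3, -0.1, 1.0]
gripper_width: 20.1
gripper_force: 1.8
```

```bash
python3 chk.py; python3 look.py d3
```

```text
jig pos [ 26.3 -51.3] z 16.9 yaw rel 0.0 Fjig [-4.2  1.5] 1.0 w 20.0 7.1
```

View pics/d3.png

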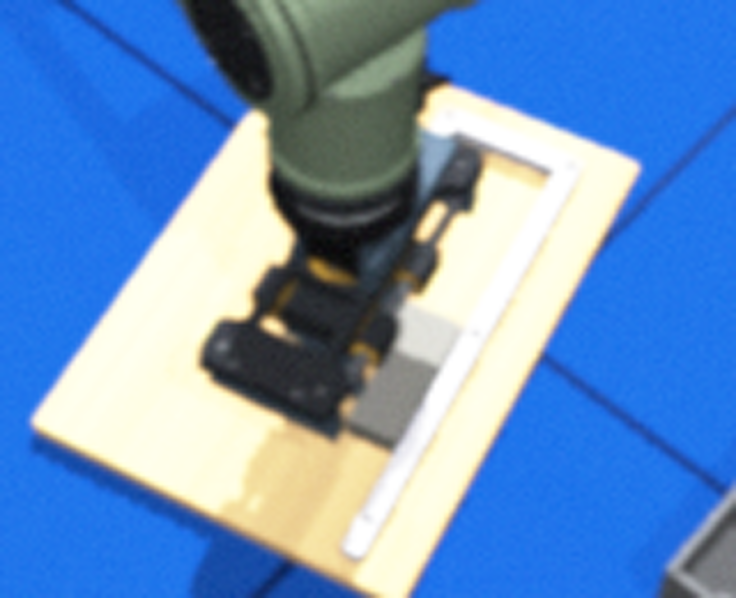

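The bar now lies along the rail, from (440,330) to (390,440). I'll press 1–2 mm more to confirm it is in contact.

apply_moves:
  delta_pos:
    - [0.004, 0.001, 0]
    - [0.008, 0.002, 0]
    - [0.012, 0.003, 0]
    - [0.012, 0.003, 0]
  rot:
    - [0, 0, 0]
    - [0, 0, 0]
    - [0, 0, 0]
    - [0, 0, 0]
  hand: [0.22, 0.22, 0.22, 0.22]

```text
time_s: 7.48
ee_pos: [598.6, -86.2, 17.0]
ee_rot: [-179.9, 0.3, 14.2]
force: [-7.7, -0.4, 4.1]
gripper_width: 19.8
gripper_force: 3.9
```

```bash
python3 chk.py
```

```text
jig pos [ 26.4 -51.3] z 17.0 yaw rel 0.0 Fjig [-7.9  0.9] 3.7 w 20.0 7.6833
```

apply_moves:
  delta_pos:
    - [-0.008, -0.002, 0]
    - [-0.014, 0.022, 0]
    - [-0.02, 0.047, 0]
    - [-0.026, 0.071, 0]
    - [-0.032, 0.095, 0]
    - [-0.038, 0.119, 0]
    - [-0.038, 0.119, 0]
  rot:
    - [0, 0, 0]
    - [0, 0, 0]
    - [0, 0, 0]
    - [0, 0, 0]
    - [0, 0, 0]
    - [0, 0, 0]
    - [0, 0, 0]
  hand: [0.22, 0.22, 0.22, 0.22, 0.22, 0.22, 0.22]

```text
time_s: 8.27
ee_pos: [595.3, -72.8, 16.9]
ee_rot: [179.9, 0.1, 14.2]
force: [-5.2, -3.2, 0.6]
gripper_width: 19.9
gripper_force: 3.0
```

```bash
python3 chk.py; python3 look.py d4
```

```text
jig pos [ 26.4 -37.5] z 16.9 yaw rel 0.1 Fjig [-5.7 -2.4] 1.1 w 20.0 8.4667
```

View pics/d4.png

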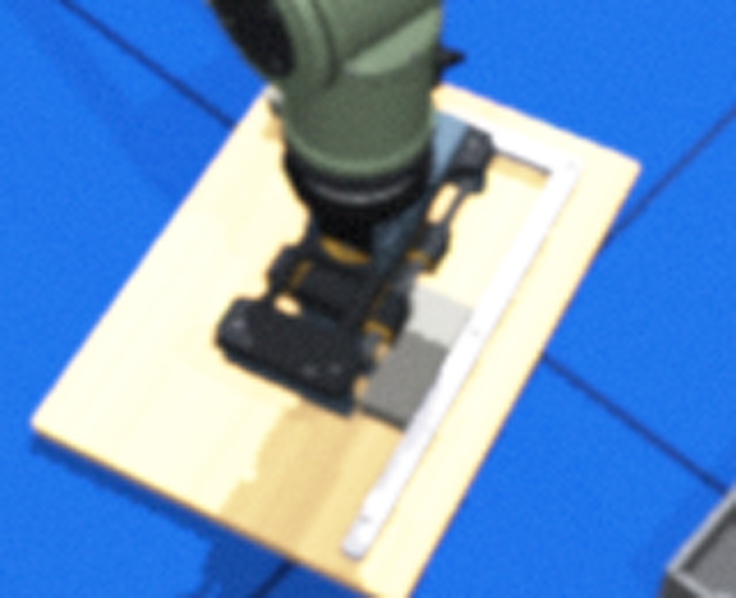

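The L slid along with the fingers, still against the rail: its tail moved from (390,440) to (400,420). Continuing the slide.

apply_moves:
  delta_pos:
    - [-0.013, 0.045, 0]
    - [-0.024, 0.09, 0]
    - [-0.035, 0.135, 0]
    - [-0.046, 0.18, 0]
    - [-0.058, 0.225, 0]
    - [-0.069, 0.27, 0]
    - [-0.08, 0.315, 0]
    - [-0.092, 0.36, 0]
    - [-0.104, 0.404, 0]
    - [-0.104, 0.404, 0]
  rot:
    - [0, 0, 0]
    - [0, 0, 0]
    - [0, 0, 0]
    - [0, 0, 0]
    - [0, 0, 0]
    - [0, 0, 0]
    - [0, 0, 0]
    - [0, 0, 0]
    - [0, 0, 0]
    - [0, 0, 0]
  hand: [0.22, 0.22, 0.22, 0.22, 0.22, 0.22, 0.22, 0.22, 0.22, 0.22]

```text
time_s: 9.35
ee_pos: [582.9, -23.4, 16.9]
ee_rot: [180.0, 0.1, 14.2]
force: [-4.9, -0.9, 0.7]
gripper_width: 20.0
gripper_force: 2.5
```

```bash
python3 chk.py
```

```text
jig pos [26.4 13.4] z 16.9 yaw rel 0.0 Fjig [-5.   0.8] 0.9 w 20.1 9.55
```

apply_moves:
  delta_pos:
    - [-0.011, 0.04, 0]
    - [-0.021, 0.081, 0]
    - [-0.031, 0.121, 0]
    - [-0.041, 0.162, 0]
    - [-0.051, 0.202, 0]
    - [-0.061, 0.242, 0]
    - [-0.072, 0.283, 0]
    - [-0.082, 0.323, 0]
    - [-0.093, 0.364, 0]
    - [-0.093, 0.364, 0]
  rot:
    - [0, 0, 0]
    - [0, 0, 0]
    - [0, 0, 0]
    - [0, 0, 0]
    - [0, 0, 0]
    - [0, 0, 0]
    - [0, 0, 0]
    - [0, 0, 0]
    - [0, 0, 0]
    - [0, 0, 0]
  hand: [0.22, 0.22, 0.22, 0.22, 0.22, 0.22, 0.22, 0.22, 0.22, 0.22]

```text
time_s: 10.38
ee_pos: [571.8, 20.4, 16.9]
ee_rot: [180.0, 0.1, 14.2]
force: [-5.0, -0.8, 0.2]
gripper_width: 20.1
gripper_force: 2.4
```

```bash
python3 chk.py; python3 look.py d5
```

```text
jig pos [26.4 58.6] z 16.9 yaw rel 0.0 Fjig [-4.7  0.8] -0.2 w 19.8 10.5833
```

View pics/d5.png

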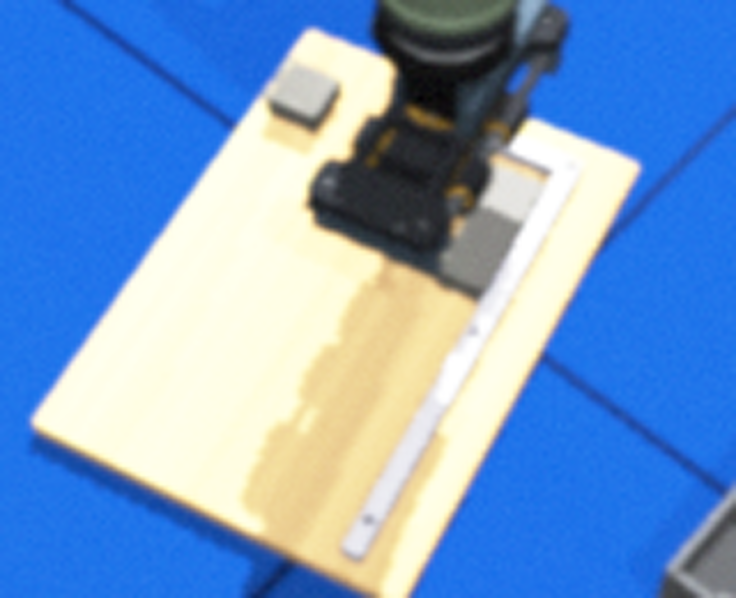

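The L is near the pocket: its front edge is at about (520,180) and the end stop at (530,158). I'll go slower now.

apply_moves:
  delta_pos:
    - [-0.004, 0.016, 0]
    - [-0.008, 0.032, 0]
    - [-0.012, 0.048, 0]
    - [-0.016, 0.065, 0]
    - [-0.02, 0.081, 0]
    - [-0.024, 0.097, 0]
    - [-0.024, 0.097, 0]
  rot:
    - [0, 0, 0]
    - [0, 0, 0]
    - [0, 0, 0]
    - [0, 0, 0]
    - [0, 0, 0]
    - [0, 0, 0]
    - [0, 0, 0]
  hand: [0.22, 0.22, 0.22, 0.22, 0.22, 0.22, 0.22]

```text
time_s: 11.22
ee_pos: [569.1, 31.3, 16.9]
ee_rot: [179.9, 0.1, 14.2]
force: [-4.3, -3.3, -1.0]
gripper_width: 20.0
gripper_force: 2.7
```

```bash
python3 chk.py
```

```text
jig pos [26.4 69.8] z 16.9 yaw rel 0.0 Fjig [-5.7 -1.8] -0.3 w 20.3 11.4167
```

apply_moves:
  delta_pos:
    - [-0.003, 0.012, 0]
    - [-0.006, 0.024, 0]
    - [-0.009, 0.036, 0]
    - [-0.012, 0.048, 0]
    - [-0.012, 0.048, 0]
  rot:
    - [0, 0, 0]
    - [0, 0, 0]
    - [0, 0, 0]
    - [0, 0, 0]
    - [0, 0, 0]
  hand: [0.22, 0.22, 0.22, 0.22, 0.22]

```text
time_s: 11.83
ee_pos: [567.7, 36.9, 16.9]
ee_rot: [179.9, 0.1, 14.2]
force: [-5.0, -4.2, -0.2]
gripper_width: 20.0
gripper_force: 2.8
```

```bash
python3 chk.py
```

```text
jig pos [26.4 75.6] z 16.9 yaw rel 0.0 Fjig [-5.6 -2. ] -0.2 w 20.0 12.0333
```

apply_moves:
  delta_pos:
    - [-0.002, 0.008, 0]
    - [-0.004, 0.016, 0]
    - [-0.006, 0.024, 0]
    - [-0.008, 0.032, 0]
    - [-0.008, 0.032, 0]
  rot:
    - [0, 0, 0]
    - [0, 0, 0]
    - [0, 0, 0]
    - [0, 0, 0]
    - [0, 0, 0]
  hand: [0.22, 0.22, 0.22, 0.22, 0.22]

```text
time_s: 12.45
ee_pos: [566.8, 40.6, 16.9]
ee_rot: [179.9, 0.1, 14.2]
force: [-4.7, -4.3, -0.2]
gripper_width: 20.4
gripper_force: 2.8
```

```bash
python3 chk.py
```

```text
jig pos [26.4 79.4] z 16.9 yaw rel 0.0 Fjig [-5.5 -3.6] 0.0 w 20.3 12.65
```

apply_moves:
  delta_pos:
    - [-0.002, 0.008, 0]
    - [-0.004, 0.016, 0]
    - [-0.006, 0.024, 0]
    - [-0.006, 0.024, 0]
  rot:
    - [0, 0, 0]
    - [0, 0, 0]
    - [0, 0, 0]
    - [0, 0, 0]
  hand: [0.22, 0.22, 0.22, 0.22]

```text
time_s: 12.98
ee_pos: [566.4, 42.4, 16.9]
ee_rot: [179.8, 0.1, 14.2]
force: [-3.5, -8.6, -0.1]
gripper_width: 20.3
gripper_force: 5.8
```

```bash
python3 chk.py; python3 look.py d6
```

```text
jig pos [26.4 81.2] z 17.0 yaw rel 0.1 Fjig [-6.1 -7. ] -0.2 w 20.2 13.1833
```

View pics/d6.png

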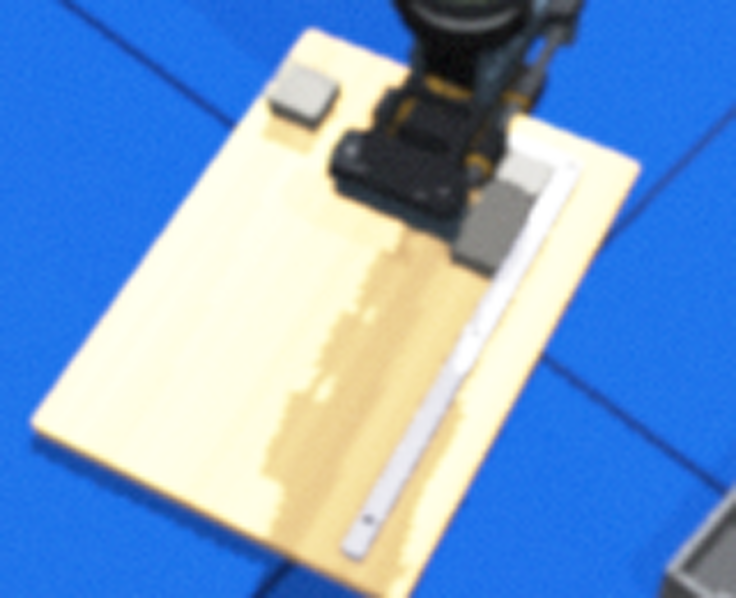

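The L's front edge at (525,155) appears to meet the stop, and Fy is rising. A little more push will confirm it.

apply_moves:
  delta_pos:
    - [-0.002, 0.008, 0]
    - [-0.004, 0.016, 0]
    - [-0.006, 0.024, 0]
    - [-0.006, 0.024, 0]
  rot:
    - [0, 0, 0]
    - [0, 0, 0]
    - [0, 0, 0]
    - [0, 0, 0]
  hand: [0.22, 0.22, 0.22, 0.22]

```text
time_s: 13.57
ee_pos: [566.4, 42.5, 17.1]
ee_rot: [179.6, 0.1, 14.3]
force: [-2.3, -17.9, 0.3]
gripper_width: 19.7
gripper_force: 10.8
```

```bash
python3 chk.py
```

```text
jig pos [26.4 81.4] z 17.1 yaw rel 0.2 Fjig [ -6.9 -17. ] 0.1 w 19.9 13.7667
```

It stopped moving while the force rose, so it is home against both the rail and the stop. I'll release diagonally, then lift away.

apply_moves:
  delta_pos:
    - [-0.004, -0.018, 0]
    - [-0.008, -0.036, 0]
    - [-0.01, -0.063, 0]
    - [-0.01, -0.097, 0]
    - [-0.008, -0.139, 0]
    - [-0.028, -0.162, 0]
    - [-0.028, -0.162, 0]
    - [-0.028, -0.162, 0]
  rot:
    - [0, 0, 0]
    - [0, 0, 0]
    - [0, 0, 0]
    - [0, 0, 0]
    - [0, 0, 0]
    - [0, 0, 0]
    - [0, 0, 0]
    - [0, 0, 0]
  hand: [0.22, 0.22, 0.22, 0.22, 0.22, 0.22, 0.22, 0.22]

```text
time_s: 14.43
ee_pos: [562.5, 27.9, 17.3]
ee_rot: [180.0, -0.0, 14.1]
force: [-0.6, 0.8, -0.3]
gripper_width: 20.1
gripper_force: 0.0
```

apply_moves:
  delta_pos:
    - [0, 0, 0.1]
    - [0, 0, 0.3]
    - [0, 0, 0.6]
    - [0, 0, 0.9]
    - [0, 0, 1]
    - [0, 0, 1]
  rot:
    - [0, 0, 0]
    - [0, 0, 0]
    - [0, 0, 0]
    - [0, 0, 0]
    - [0, 0, 0]
    - [0, 0, 0]
  hand: [0.22, 0.22, 0.22, 0.22, 0.22, 0.22]

```text
time_s: 14.93
ee_pos: [565.1, 28.4, 141.4]
ee_rot: [179.9, -0.5, 14.2]
force: [0.7, 0.3, -0.3]
gripper_width: 20.2
gripper_force: 0.0
```

apply_moves:
  delta_pos:
    - [-0.2, -0.2, 0.2]
    - [-0.4, -0.4, 0.3]
    - [-0.6, -0.6, 0.4]
    - [-0.8, -0.8, 0.4]
    - [-1, -1, 0.4]
    - [-1, -1, 0.4]
  rot:
    - [0, 0, 0]
    - [0, 0, 0]
    - [0, 0, 0]
    - [0, 0, 0]
    - [0, 0, 0]
    - [0, 0, 0]
  hand: [0.22, 0.22, 0.22, 0.22, 0.22, 0.22]

```text
time_s: 15.43
ee_pos: [437.5, -94.2, 183.9]
ee_rot: [-180.0, 0.3, 14.0]
force: [-0.1, -0.4, -1.0]
gripper_width: 20.3
gripper_force: 0.0
```

apply_moves:
  delta_pos:
    - [-0.2, -0.3, 0]
    - [-0.4, -0.6, 0]
    - [-0.6, -0.9, 0]
    - [-0.8, -1, 0]
    - [-0.8, -1, 0]
    - [-0.8, -1, 0]
  rot:
    - [0, 0, 0]
    - [0, 0, 0]
    - [0, 0, 0]
    - [0, 0, 0]
    - [0, 0, 0]
    - [0, 0, 0]
  hand: [0.22, 0.22, 0.22, 0.22, 0.22, 0.22]

```text
time_s: 15.93
ee_pos: [345.5, -212.2, 184.2]
ee_rot: [-179.9, 0.0, 14.0]
force: [0.1, -0.0, -0.5]
gripper_width: 20.2
gripper_force: 0.0
```

```bash
python3 chk.py; python3 look.py d7
python3 - <<'E'
from h import *
J=np.load('J.npy');S=np.array([*tow(J,(42,83)),J[2]])
t=viewer.grab_frame('top');s=viewer.grab_frame('scene')
for p in (t,s):
    m=masks(p,'offcut',proj(p,[*S[:2],20]))
    if m is None: continue
    O,f=fit([p],[m],L,12,30,S);print(m.sum(),toj(J,O[:2]),O[2]-J[2],f)
E
```

```text
jig pos [-248.3 -111.4] z 184.6 yaw rel 0.1 Fjig [ 0.2 -0.3] 0.2 w 20.2 16.1333
307.0 [42.42159335 82.06983653] 0.005790849823535754 0.08660662962253304
499.0 [40.29208201 81.75937679] -0.012916428952933184 0.06448976384140831
```

View pics/d7.png

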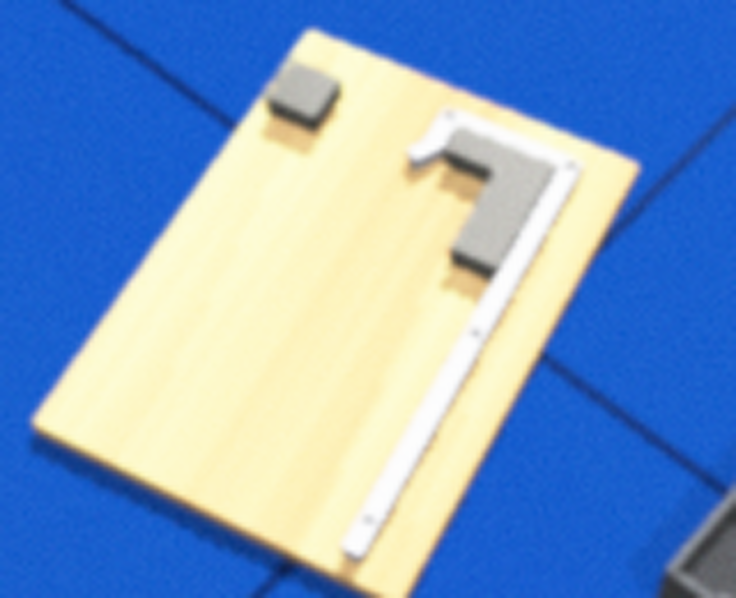

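The L sits in the pocket corner, flush with the rail along (550,170)–(495,270) and with the stop at (500,145). The square, at (303,95), hasn't moved. Handing in.

```bash
python3 -c "
from workcell import env
print(env.job_done())"
```

```text
the job is handed in; nothing more can be done
None
```

The job is handed in: the grey L offcut was pushed flat onto the rail, slid home against the end stop and left there with the hand clear, at about 16 s on the robot's clock.

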